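Click the blue-banded head onto the rotary tool and tug-test it

TASK

Take the blue-banded click-fit head out of the wooden rack and press it straight down into the coupling of the cordless rotary tool, no harder than it needs, until it clicks fully home. Then prove that the catch holds it: draw the head straight up with a steady pull of about 10 N for about a second (never over 20 N, which would strain the catch). Let go of it there, and leave the red-banded head and the other things on the bench where they are.

Things in the scene. Friction and masses are not known exactly. Their poses are not given: they have to be found in the camera images.
- head_blue_grip (a point): Loose click-fit rotary tool head with BLUE bands, about 150 g, upright in the rack at the start. This point is on its axis, in the middle of the 43 mm long, 19 mm wide grooved metal grip. z up along the head. From this point: coupling face (underside of a 24 mm wide, 4 mm thick flange) 28 mm below, tip of the shank 53.5 mm below, top of the nose 32 mm above.
- head_blue: The same blue-banded head; origin at the centre of its coupling face (flange underside). Below it a steel shank: 15 mm wide, 25.5 mm long, its tip coned to 7 mm over the last 7 mm, with a groove round it for the catch. Any turn about its axis fits.
- unit_seat (a point): Centre of the mouth of the tool's coupling, in its flat top face, 112 mm above the bench; z up along the bore. The bore is 16 mm wide, 28 mm deep, in a 32 mm wide metal collar. The head is home when its coupling face lies on this face. The catch pins drag from 11 to 14 mm before home and need about 10 N down; at 3 to 6 mm they let go: it clicks and drops home.
- power_unit: Cordless rotary tool (grey, 31 to 34 mm wide) clamped nose up in a black round charging stand (86 mm wide), fixed to the bench; origin under its centre. Six sprung pins in its collar catch the head's groove. Clicked in, the head has some free lift (0.5 to 3 mm, it differs with wear), then the pins stop it: about 0.1 mm more per newton. From about 23 N they give way and the head comes out.
- head_rack: Wooden rack 116 (x) x 56 (y) x 40 (z) mm, fixed; origin under its centre. Two 18.5 mm holes on its long x axis, 30 mm either side of the centre, 32 mm deep. The heads stand in them on their flanges, so a gripper best closes along the rack's y.
- head_red: Loose click-fit head with RED bands and a wider blunt nose, otherwise like the blue one, in the other hole of the rack; origin at its flange underside. Leave it standing.
- yellow_jar: Small jar with yellow body and white lid, 35 mm wide, 30 mm high; origin under its centre. Leave it.
- tray_jar: Small white jar with red lid, 37 mm wide, 26 mm high; origin under its centre. Leave it.
- pliers_round: Turquoise pliers, 36 x 127 x 13 mm, lying; origin under its centre. Leave it.
Not all that is in view belongs to the job. There is more than one size of the power_unit; the one meant has the size given above.

How it is judged (in metres and radians):
On the way, in this order (a step that is already met when the one before it is completed fails the run):
1. the blue-banded head has been pressed fully home in the coupling (flange on the face) (horizontal distance between head_blue and unit_seat below 0.002 m and angle between head_blue's own z axis and vertical below 0.08 rad and z of head_blue in the frame of unit_seat below 0.0008 m), for 0.1 s.
2. the clicked-in head is drawn up against the catch with a steady pull of about 10 N (7 to 13 N, which loads the sloping catch with 8.5 to 16 N) for 0.6 s (horizontal distance between head_blue and unit_seat below 0.002 m and angle between head_blue's own z axis and vertical below 0.08 rad and z of head_blue in the frame of unit_seat between 0.0009 and 0.0045 m and contact force between head_blue and power_unit between 8.5 and 16 N), for 0.6 s.
At the end, for the whole second after the job is handed in: The blue-banded head stands released and at rest in the coupling, clicked in (coupling face within 2 mm of the collar's face, on its axis within 2 mm, upright within 5 degrees), and the red-banded head still stands in its hole (horizontal distance between head_blue and unit_seat below 0.002 m and angle between head_blue's own z axis and vertical below 0.08 rad and z of head_blue in the frame of unit_seat between -0.002 and 0.002 m and linear speed of head_blue below 0.01 m/s and contact force between the fingers and head_blue below 0.05 N and distance of head_red from where it was at the start of the episode below 0.006 m); the robot touches nothing.
It fails at once if the clicked-in head is pulled with more than 20 N (over 25 N on the sloping catch) (z of head_blue in the frame of unit_seat between 0.0009 and 0.0045 m and horizontal distance between head_blue and unit_seat below 0.003 m and contact force between head_blue and power_unit above 25 N).
It fails at once if the head and the tool are forced together, over 40 N of contact (contact force between head_blue and power_unit above 40 N).
It fails at once if the red-banded head is moved more than 6 mm (distance of head_red from where it was at the start of the episode above 0.006 m).
It fails at once if a jar or the pliers is moved more than 15 mm (distance of any of yellow_jar, tray_jar, pliers_round from where it was at the start of the episode above 0.015 m).
It also fails if it takes over 51 s, if anything falls off the work surface, if the arm or the gripper's body presses on something with over 40 N, if the wrist force passes 120 N, or if a joint passes its speed limit or range.

ROBOT

A 6-joint arm with a two-finger parallel gripper is mounted at the origin on a cart in front of the work surface, level with it; the furniture and walls round the work are solid. World frame = base frame: x ahead of the robot, y to its left, z up, the work surface at z = 0. Lengths are in mm, angles in rad, forces in N, time in s.
With the tool pointing down it reaches from about 350 to 925 mm from the base axis. Payload 6.4 kg.
Tool frame: the origin (TCP) lies between the finger pads; the fingertips stand 25 mm ahead of it and the grasp point (between the pads) lies 6 mm ahead of it; z points along the fingers, y is the direction in which the jaws open and shut (so a half turn about z gives the same grasp; the last joint's range is limited). The gripper opens to 85 mm and grips with 20 to 120 N. Pads are 22 mm wide; open, the fingers measure 114 mm over their backs; the gripper's body (76 mm by 85 mm) begins 54 mm behind the grasp point. The pads swing forward as they close: fully open they stand 13 mm farther back than shut.
Start: joints at [-1.375, 0.245, 1.558, -0, 1.339, -0.174], TCP at [234.934, -606.069, 256.29] pointing down, gripper open.
Joint ranges: [-3.13, 3.13], [-1.02, 2.26], [0.13, 2.54], [-0.95, 4.09], [0.21, 2.88], [-2.74, 2.74]. Speed limits (rad/s): [2.57, 2.57, 3.14, 3.14, 3.14, 3.14].

INTERFACE

Orientations are given as a unit quaternion [w, x, y, z].
In Python, from plant import robot, open_jaws, grab, camera, read_time, read_joints, read_joint_vel, read_tau, read_eef_pos, read_tcp_rot, read_ft_force, read_wrist_torque, read_grip_width gives the robot as it stands. Calls block until the motion is done:
- robot.move_to(position, orientation): joint-space move of the TCP to a pose.
- robot.line_to(position, ori=None, feed=150): straight line of the TCP; ori=None keeps the orientation; feed is the mean speed in mm/s.
- robot.move_j(angles): joint-space move.
- open_jaws() and grab(f_grip=None): open the fingers fully, or close them until they stop; f_grip is the grip in N (None keeps the last).
- robot.dwell(seconds).
- robot.ik(position, orientation): joint angles nearest the present ones, or None.
- camera(name): name is "scene" or "top" or "wrist"; returns a dict with "frame" (400x640x3 uint8, red, green, blue), "K" (3x3 intrinsics, pixels), "extrinsics" (4x4, takes a point from camera to world coordinates). Camera axes: x right, y up, looking along -z (the intrinsics and any distortion apply to the point x, -y, -z); pixel columns grow to the right and rows downward; lengths in mm; the calibration is good to about 2 mm. A picture is of the moment at which its call begins. There is no depth.
A pose or a line that the arm cannot do raises robot.PlanningError and nothing moves.
- robot.finish_job(): hands the job in, once; it reports no verdict.
Readings, each from a call of its own:
- read_time(): time.
- read_joints(): joint angles.
- read_joint_vel(): joint speeds.
- read_tau(): joint torques, N m.
- read_eef_pos(): TCP position.
- read_tcp_rot(): TCP orientation.
- read_ft_force(): force on the tool from outside, world axes, zero at the start.
- read_wrist_torque(): the same for the moment, N m.
- read_grip_width(): finger opening in mm.
Only numpy, scipy, OpenCV 4.12 (cv2) and the standard library are available. Lean on these libraries where they do the work, as an engineer would, in place of code of your own. Each camera call takes 0.05 s, during which the arm holds its last target.

## Working session

There is one attempt and no reset: what is moved stays moved. The work goes in short steps, each a Python script; the robot and the scene stay as the last script left them, time stands still between calls to the robot, and variables do not carry over. Pictures are saved under pics/ and viewed, and the job is handed in when it is done.

```bash
ls; mkdir -p pics; python3 - <<'E'
from plant import *
import cv2,numpy as np
for n in ["scene","top","wrist"]:
    c=camera(n); cv2.imwrite(f"pics/{n}0.png",c["frame"][:,:,::-1]); print(n,c["K"].round(1).tolist(),c["extrinsics"].round(3).tolist(),[k for k in c])
print(read_time(),read_ft_force(),read_grip_width(),read_tcp_rot())
E
```

```text
pics
scene [[363.8, 0.0, 319.1], [0.0, 363.8, 194.8], [0.0, 0.0, 1.0]] [[0.889, 0.216, -0.404, 281.782], [-0.459, 0.43, -0.778, -1019.086], [0.006, 0.877, 0.481, 490.238], [0.0, 0.0, 0.0, 1.0]] ['frame', 'K', 'extrinsics']
top [[396.5, 0.0, 314.7], [0.0, 396.5, 198.5], [0.0, 0.0, 1.0]] [[-0.015, 0.987, -0.16, 470.679], [-0.999, -0.021, -0.04, -369.382], [-0.043, 0.159, 0.986, 937.912], [0.0, 0.0, 0.0, 1.0]] ['frame', 'K', 'extrinsics']
wrist [[290.9, 0.0, 315.9], [0.0, 290.9, 203.0], [0.0, 0.0, 1.0]] [[0.361, 0.897, 0.255, 299.121], [-0.933, 0.348, 0.096, -582.526], [-0.002, -0.272, 0.962, 373.145], [0.0, 0.0, 0.0, 1.0]] ['frame', 'K', 'extrinsics']
0.15 [ 0.87697522 -0.02957064  0.31185205] 85.37282367486945 [-7.63795999e-04  9.82951800e-01  1.83861836e-01 -2.54331487e-05]
```

View pics/scene0.png

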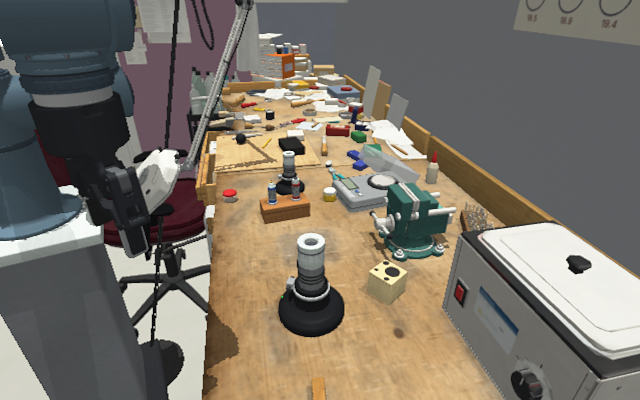

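View pics/top0.png

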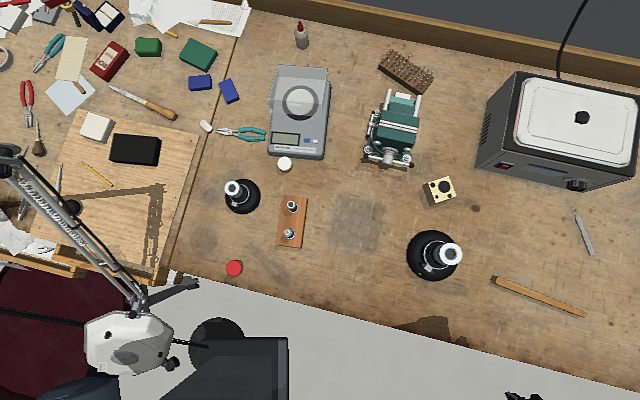

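View pics/wrist0.png

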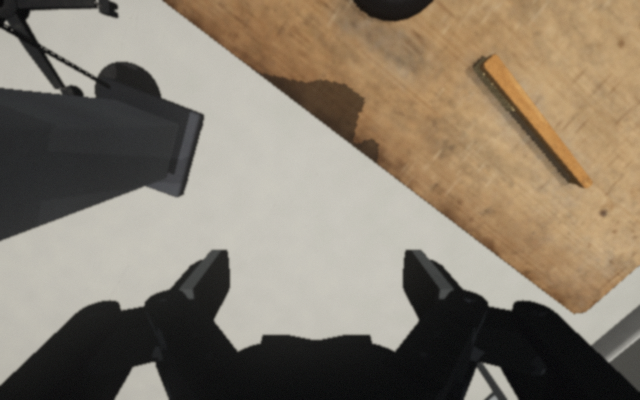

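The top view shows two tools in stands, at px (240,195) and (435,255). The rack is at (291,220) with heads at (292,207) and (289,233). I'll zoom in to tell the two heads and the two tools apart.

```bash
cat > h.py <<'E'
import cv2,numpy as np
def ray(c,u,v):
    K=c["K"];E=c["extrinsics"]
    d=np.linalg.inv(K)@np.array([u,v,1.0]); d=np.array([d[0],-d[1],-d[2]])
    return E[:3,3].copy(),E[:3,:3]@d/np.linalg.norm(d)
def onplane(c,u,v,z):
    o,d=ray(c,u,v); return o+d*(z-o[2])/d[2]
def tri(rs):
    A=np.zeros((3,3));b=np.zeros(3)
    for o,d in rs:
        P=np.eye(3)-np.outer(d,d);A+=P;b+=P@o
    X=np.linalg.solve(A,b)
    return X,[np.linalg.norm((np.eye(3)-np.outer(d,d))@(X-o)) for o,d in rs]
def proj(c,X):
    E=c["extrinsics"];p=E[:3,:3].T@(np.asarray(X,float)-E[:3,3]); q=c["K"]@np.array([p[0],-p[1],-p[2]]);return q[:2]/q[2]
def save(n,f): cv2.imwrite(f"pics/{n}.png",f[:,:,::-1])
def crop(f,u0,v0,u1,v1,s): return cv2.resize(f[v0:v1,u0:u1],None,fx=s,fy=s,interpolation=cv2.INTER_CUBIC)
E
python3 - <<'E'
from plant import *
from h import *
s=camera("scene");t=camera("top")
a=crop(s["frame"],250,140,350,230,4); b=crop(t["frame"],200,165,320,255,4)
a2=crop(s["frame"],265,225,365,335,3); b2=crop(t["frame"],390,220,480,290,4)
H=cv2.copyMakeBorder(a,0,0,0,0,0)
canvas=np.zeros((600,800,3),np.uint8)
def put(im,x,y,w,h):
    im=cv2.resize(im,(w,h));canvas[y:y+h,x:x+w]=im
put(a,0,0,400,360);put(b,400,0,400,300);put(a2,0,360,218,240);put(b2,400,310,360,280)
save("crops",canvas)
# stand base widths in top on z~0..: left/right extents
for name,(u,v) in dict(small=(240,195),big=(435,255)).items(): print(name,onplane(t,u,v,0).round(0))
for (u,v) in [(285,195),(307,195),(278,246),(301,249)]: print(onplane(t,u,v,40).round(0))
E
```

```text
small [ 635. -151.    0.]
big [ 484. -608.    0.]
[ 626. -265.   40.]
[ 625. -315.   40.]
[ 509. -248.   40.]
[ 502. -300.   40.]
```

View pics/crops.png

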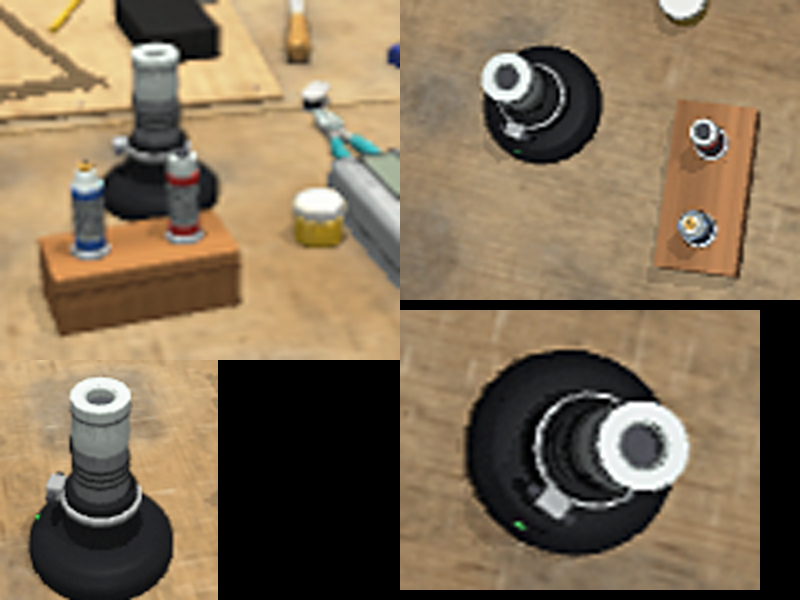

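Blue head: scene (272,194), top (289,232). Red head: scene (295,187), top (292,206). Next I'll measure both tools: the mouth by triangulation, and the stand and collar widths.

```bash
python3 - <<'E'
from plant import *
from h import *
s=camera("scene");t=camera("top")
def white(c,box,thr=185):
    u0,v0,u1,v1=box;f=c["frame"][v0:v1,u0:u1].astype(int)
    m=((f.min(2)>thr)).astype(np.uint8)
    n,l,st,ce=cv2.connectedComponentsWithStats(m)
    i=1+np.argmax(st[1:,4]); cs,_=cv2.findContours((l==i).astype(np.uint8),cv2.RETR_EXTERNAL,cv2.CHAIN_APPROX_NONE)
    e=cv2.fitEllipse(cs[0]); return (e[0][0]+u0,e[0][1]+v0),e[1],st[i,4]
def dark(c,box,thr=60):
    u0,v0,u1,v1=box;f=c["frame"][v0:v1,u0:u1].astype(int)
    m=((f.max(2)<thr)).astype(np.uint8)
    n,l,st,ce=cv2.connectedComponentsWithStats(m)
    i=1+np.argmax(st[1:,4]); return st[i],(u0,v0)
for nm,bs,bt,bst in [("left",(275,145,302,162),(220,172,245,200),(218,172,265,220)),("right",(295,230,330,252),(430,235,470,275),(400,222,480,285))]:
    ws=white(s,bs,150);wt=white(t,bt)
    X,r=tri([ray(s,*ws[0]),ray(t,*wt[0])]); print(nm,ws,wt,X.round(1),np.round(r,1))
    dep=np.linalg.norm(X-t["extrinsics"][:3,3]); print(" collar mm",np.array(wt[1])*dep/t["K"][0,0])
    st,o=dark(t,bst); 
    P=[onplane(t,st[0]+o[0]+dx*st[2],st[1]+o[1]+dy*st[3],10) for dx,dy in [(0,.5),(1,.5),(.5,0),(.5,1)]]
    print(" stand",st,np.linalg.norm(P[0]-P[1]),np.linalg.norm(P[2]-P[3]),((P[0]+P[1]+P[2]+P[3])/4).round(0))
E
```

```text
left ((277.73797845840454, 155.34878158569336), (6.1435041427612305, 9.788105010986328), np.int32(51)) ((231.41988563537598, 187.68279933929443), (13.141260147094727, 13.72853946685791), np.int32(108)) [ 619.4 -152.9  107.5] [13.9 13.9]
 collar mm [28.8627214  30.15258852]
 stand [  7   7  35  35 697] 84.5142431067961 84.9775366628028 [ 630. -159.   10.]
right ((310.5785894393921, 240.8841323852539), (16.313901901245117, 27.51319694519043), np.int32(315)) ((450.3580837249756, 253.45946884155273), (20.977554321289062, 21.783191680908203), np.int32(265)) [ 485.  -599.3  151.5] [0.5 0.5]
 collar mm [43.35118779 45.01607855]
 stand [   7    8   51   51 1490] 115.43383302674536 115.74328855084632 [ 483. -600.   10.]
```

The left tool is the right one: its stand measures about 85 mm (86 given), its collar about 30 mm, and its mouth is about 110 mm up. The right one measures about 115, 44 and 151 mm, so it is the decoy. Next come two wrist views of the rack and two of the mouth, all with the same tool yaw so calibration bias cancels.

```bash
python3 - <<'E'
from plant import *
from h import *
import pickle
psi=-0.145
q=[0,np.cos(psi/2),np.sin(psi/2),0]
D={}
def shot(n):
    c=camera("wrist");c["tcp"]=read_eef_pos();D[n]=c;save("w_"+n,c["frame"]);print(n,c["tcp"].round(1),read_tcp_rot().round(4),read_time())
robot.move_to([515,-275,250],q); robot.dwell(.3);shot("r1")
print(read_ft_force())
robot.line_to([555,-315,250],feed=150);robot.dwell(.3);shot("r2")
robot.line_to([607,-155,295],feed=200);robot.dwell(.3);shot("m1")
robot.line_to([647,-195,295],feed=150);robot.dwell(.3);shot("m2")
pickle.dump(D,open("D.pkl","wb"))
E
python3 -c "
import cv2,numpy as np
a=[cv2.imread(f'pics/w_{n}.png') for n in ['r1','r2','m1','m2']]
cv2.imwrite('pics/w4.png',cv2.resize(np.vstack([np.hstack(a[:2]),np.hstack(a[2:])]),(800,500),interpolation=cv2.INTER_AREA))"
```

```text
r1 [ 514.9 -275.4  250. ] [-0.      0.9974 -0.0727  0.    ] 2.2917
[ 0.16050897 -0.07645776 -0.27855122]
r2 [ 554.8 -314.7  250.2] [ 0.      0.9974 -0.0723  0.    ] 3.1667
m1 [ 606.8 -155.5  294.8] [-0.000e+00  9.973e-01 -7.290e-02 -2.000e-04] 4.5333
m2 [ 646.8 -194.6  295.2] [ 0.000e+00  9.974e-01 -7.220e-02  1.000e-04] 5.4083
```

View pics/w4.png

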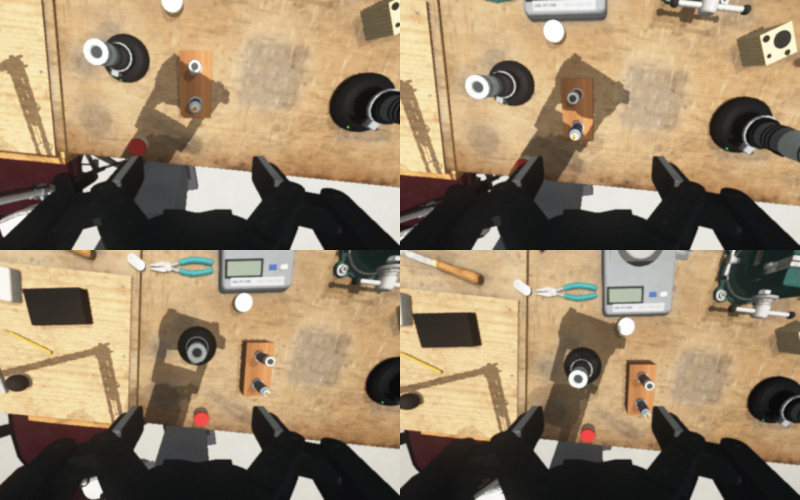

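All four wrist views show both the rack and the grey tool. I'll enlarge them to find pixel features: the blue head's nose tip and flange, and the mouth rim.

```bash
python3 - <<'E'
import pickle;from h import *
D=pickle.load(open("D.pkl","rb"))
rk={"r1":(280,75,350,195),"r2":(260,120,330,240),"m1":(380,140,450,240),"m2":(360,180,430,280)}
mo={"r1":(125,50,245,140),"r2":(95,90,215,180),"m1":(275,110,355,200),"m2":(255,140,335,230)}
C=np.zeros((600,800,3),np.uint8)
for i,n in enumerate(["r1","r2","m1","m2"]):
    a=crop(D[n]["frame"],*rk[n],3);b=cv2.resize(crop(D[n]["frame"],*mo[n],3),(190,230))
    a=a[:360,:210] ;C[0:a.shape[0],i*200:i*200+200]=a[:,:200]; C[365:595,i*200:i*200+190]=b
save("w4c",C)
E
```

```text
(no output)
```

View pics/w4c.png

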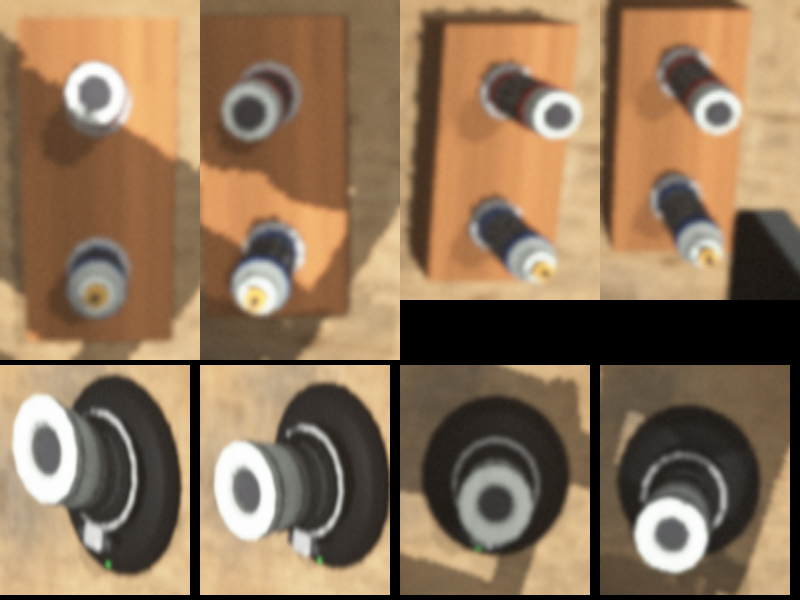

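```bash
cat > m.py <<'E'
from h import *
def blob(mask,u0,v0,seed):
    n,l,st,ce=cv2.connectedComponentsWithStats(mask.astype(np.uint8),connectivity=4)
    best=min([i for i in range(1,n) if st[i,4]>=5],key=lambda i:np.hypot(*(ce[i]-seed)))
    return (ce[best][0]+u0,ce[best][1]+v0),st[best]
def gold(c,u,v,r=9):
    u0,v0=int(u-r),int(v-r);f=cv2.resize(c["frame"][v0:v0+2*r,u0:u0+2*r],None,fx=8,fy=8,interpolation=cv2.INTER_CUBIC).astype(int)
    m=(f[:,:,0]-f[:,:,2])>60
    (a,b),st=blob(m,0,0,np.array([(u-u0)*8,(v-v0)*8])); return ((a+.5)/8-.5+u0,(b+.5)/8-.5+v0),(st[2]/8,st[3]/8,st[4]/64)
def hole(c,u,v,r=14,thr=105):
    u0,v0=int(u-r),int(v-r);f=cv2.resize(c["frame"][v0:v0+2*r,u0:u0+2*r],None,fx=8,fy=8,interpolation=cv2.INTER_CUBIC).astype(int)
    g=f.mean(2);x=int((u-u0)*8);y=int((v-v0)*8)
    ctr=g[y-8:y+8,x-8:x+8].mean(); rim=np.percentile(g,85)
    # rim level: max on rings
    (a,b),st=blob(g<thr,0,0,np.array([x,y])); return ((a+.5)/8-.5+u0,(b+.5)/8-.5+v0),(st[2]/8,st[3]/8,st[4]/64),ctr
E
python3 - <<'E'
import pickle;from m import *
D=pickle.load(open("D.pkl","rb"))
G={"r1":(280+95/3,75+295/3),"r2":(260+55/3,120+297/3),"m1":(380+142/3,140+270/3),"m2":(360+107/3,180+257/3)}
k=120/190;k2=80/190
M={"r1":(125+47*k,50+85*90/230),"r2":(95+46*k,90+125*90/230),"m1":(275+96*k2,110+138*90/230),"m2":(255+71*k2,140+170*90/230)}
rg=[];rm=[]
gp={};mp={}
for n in D:
    p,s=gold(D[n],*G[n]);gp[n]=p;print(n,"gold",np.round(G[n],1),np.round(p,2),np.round(s,1))
    for thr in ((90,105,120) if n!="m1" else (80,90,100)):
        p,s,c=hole(D[n],*M[n],thr=thr);print("   hole",np.round(M[n],1),np.round(p,2),np.round(s,1),c)
        mp.setdefault(n,p) if thr!=105 and thr!=90 else mp.__setitem__(n,p)
for lab,pp in(("gold",gp),("mouth",mp)):
    for S in (["r1","r2"],["m1","m2"],list(D)):
        X,r=tri([ray(D[n],*pp[n]) for n in S]);print(lab,S,X.round(1),np.round(r,1))
    Z=100 if lab=="gold" else 112
    for n in D: print(n,onplane(D[n],*pp[n],Z).round(1))
E
```

```text
r1 gold [311.7 173.3] [311.82 172.85] [ 7.1  7.  33.6]Traceback (most recent call last):
  File "<stdin>", line 11, in <module>
  File "m.py", line 15, in hole
    (a,b),st=blob(g<thr,0,0,np.array([x,y])); return ((a+.5)/8-.5+u0,(b+.5)/8-.5+v0),(st[2]/8,st[3]/8,st[4]/64),ctr
             ~~~~^^^^^^^^^^^^^^^^^^^^^^^^^^^
  File "m.py", line 4, in blob
    best=min([i for i in range(1,n) if st[i,4]>=5],key=lambda i:np.hypot(*(ce[i]-seed)))
ValueError: min() iterable argument is empty
```

```bash
cat > e.py <<'E'
import pickle;from m import *
D=pickle.load(open("D.pkl","rb"))
G={"r1":(280+95/3,75+295/3),"r2":(260+55/3,120+297/3),"m1":(380+142/3,140+270/3),"m2":(360+107/3,180+257/3)}
k=120/190;k2=80/190
M={"r1":(125+47*k,50+85*90/230),"r2":(95+46*k,90+125*90/230),"m1":(275+96*k2,110+138*90/230),"m2":(255+71*k2,140+170*90/230)}
gp={};mp={}
for n in D:
    p,s=gold(D[n],*G[n]);gp[n]=p;print(n,"gold",np.round(G[n],1),np.round(p,2),np.round(s,1))
    f=D[n]["frame"].astype(int).mean(2);u,v=map(int,np.round(M[n]));ctr=f[v-1:v+2,u-1:u+2].mean();rim=f[v-10:v+11,u-10:u+11]
    rim=np.percentile(f[v-9:v+10,u-9:u+10],80)
    for a in (.4,.55):
        p,s,c=hole(D[n],*M[n],thr=ctr+a*(rim-ctr));print("   hole",np.round(M[n],1),np.round(p,2),np.round(s,1),ctr,rim)
    mp[n]=p
for lab,pp in(("gold",gp),("mouth",mp)):
    for S in (["r1","r2"],["m1","m2"],list(D)):
        X,r=tri([ray(D[n],*pp[n]) for n in S]);print(lab,S,X.round(1),np.round(r,1))
    Z=100 if lab=="gold" else 112
    for n in D: print(n,onplane(D[n],*pp[n],Z).round(1))
E
python3 e.py
```

```text
r1 gold [311.7 173.3] [311.82 172.85] [ 7.1  7.  33.6]
   hole [154.7  83.3] [154.02  82.8 ] [ 16.9  18.1 238.6] 102.5925925925926 185.33333333333334
   hole [154.7  83.3] [153.97  82.78] [ 17.5  18.8 254.2] 102.5925925925926 185.33333333333334
r2 gold [278.3 219. ] [277.81 219.59] [ 6.9  8.9 46.8]
   hole [124.1 138.9] [123.98 138.72] [ 16.5  16.9 213.1] 103.33333333333333 218.66666666666666
   hole [124.1 138.9] [123.91 138.7 ] [ 17.1  17.5 230.7] 103.33333333333333 218.66666666666666
m1 gold [427.3 230. ] [428.7  232.23] [ 18.   18.  179.5]
   hole [315.4 164. ] [314.76 163.93] [ 14.5  14.  159.8] 54.2962962962963 163.0
   hole [315.4 164. ] [314.75 163.95] [ 15.4  14.9 180.3] 54.2962962962963 163.0
m2 gold [395.7 265.7] [395.78 267.49] [ 18.  18. 166.]
   hole [284.9 206.5] [284.67 205.96] [ 13.8  13.  137.7] 94.55555555555556 249.66666666666666
   hole [284.9 206.5] [284.66 206.  ] [ 14.6  13.8 154.4] 94.55555555555556 249.66666666666666
gold ['r1', 'r2'] [ 538.  -276.7  104.2] [0. 0.]
gold ['m1', 'm2'] [ 536.4 -275.3  104.6] [0.6 0.6]
gold ['r1', 'r2', 'm1', 'm2'] [ 537.  -276.1  103.9] [1.1 1.  1.4 1.1]
r1 [ 537.3 -276.5  100. ]
r2 [ 536.6 -276.   100. ]
m1 [ 533.8 -277.5  100. ]
m2 [ 534.3 -275.9  100. ]
mouth ['r1', 'r2'] [ 632.1 -159.8  110.9] [0.1 0.1]
mouth ['m1', 'm2'] [ 632.4 -159.8  112.6] [0.1 0.1]
mouth ['r1', 'r2', 'm1', 'm2'] [ 632.1 -159.7  110.9] [0.1 0.1 0.2 0.2]
r1 [ 631.8 -160.4  112. ]
r2 [ 632.1 -160.4  112. ]
m1 [ 632.4 -159.8  112. ]
m2 [ 632.1 -159.8  112. ]
```

The mouth comes out the same in all views at (632.1, -160.0), z 111 to 112.6 against 112 given. The blue nose tip is at about (537.2, -276.3), z about 100 to 104 from r1/r2; in m1/m2 the mask leaked into the wood, so I drop those. I'll reach with the jaws closing along the rack's y and look just before and after closing.

```bash
python3 - <<'E'
from plant import *
from h import *
import pickle
psi=-0.145;q=[0,np.cos(psi/2),np.sin(psi/2),0]
D=pickle.load(open("D.pkl","rb"))
def shot(n):
    c=camera("wrist");c["tcp"]=read_eef_pos();D[n]=c;save("w_"+n,c["frame"]);print(n,c["tcp"].round(2),read_time())
robot.move_to([537,-276.3,180],q);robot.dwell(.2)
robot.line_to([537,-276.3,74],feed=80);robot.dwell(.4);shot("g0")
print(read_ft_force().round(2))
pickle.dump(D,open("D.pkl","wb"))
E
```

```text
g0 [ 537.01 -276.31   74.05] 8.275
[ 0.2  -0.29 -0.22]
```

View pics/w_g0.png

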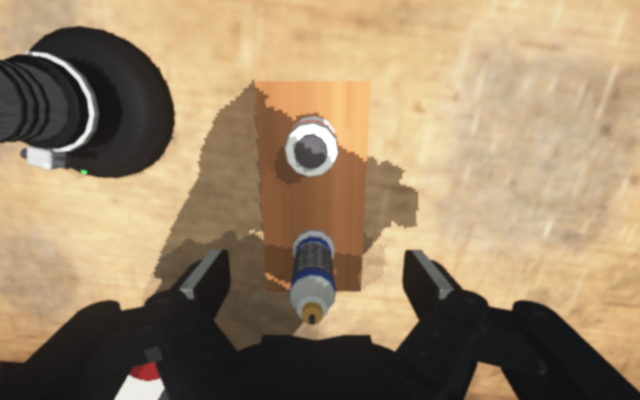

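The wrist view at the grasp pose shows the blue head between the open pads: nose (312,312), flange (313,240), finger tips at columns 229 and 404 (midpoint 316). The red head is clear at (312,150). I'll close and compare.

```bash
python3 - <<'E'
from plant import *
from h import *
import pickle
D=pickle.load(open("D.pkl","rb"))
def shot(n):
    c=camera("wrist");c["tcp"]=read_eef_pos();D[n]=c;save("w_"+n,c["frame"]);print(n,c["tcp"].round(2),read_time())
grab(70);robot.dwell(.3);print("width",read_grip_width(),read_ft_force().round(2));shot("g1")
pickle.dump(D,open("D.pkl","wb"))
save("g01",np.hstack([crop(D[n]["frame"],262,220,362,345,4) for n in("g0","g1")]))
E
```

```text
width 17.41343422970043 [0.27 0.14 1.26]
g1 [ 537.16 -276.38   74.17] 9.2583
```

View pics/g01.png

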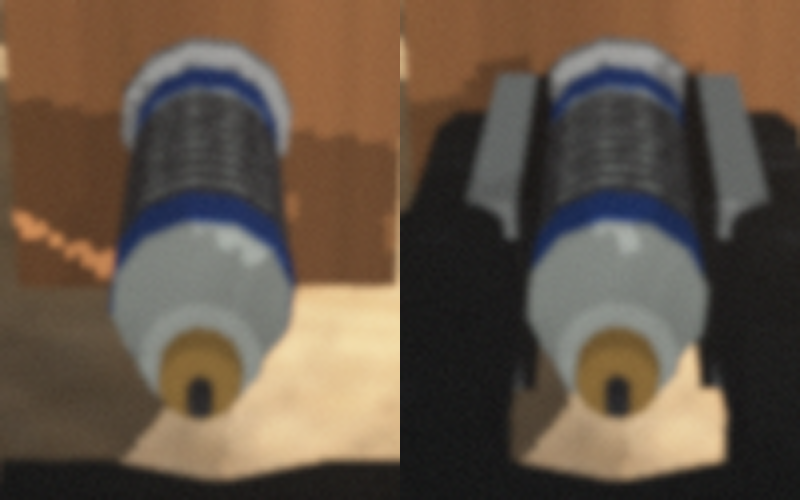

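The grip width is 17.4 mm on the 19 mm grip, with the pads seated in the grooves. Closing moved the head about 4 px sideways (nose col 312 to 316), which is about 1.3 mm of camera bias along tool y. I'll lift, hover above the mouth with that correction, and check in pictures.

```bash
python3 - <<'E'
from plant import *
from m import *
import pickle
D=pickle.load(open("D.pkl","rb"))
for n in("g0","g1"):
    p,s=gold(D[n],262+(200 if n=="g0" else 217)/4,220+(370)/4,14);print(n,np.round(p,2),np.round(s,1))
    print(onplane(D[n],*p,100).round(2), "tcp axis z=100 projects",proj(D[n],[*D[n]["tcp"][:2],100]).round(1),"z=40",proj(D[n],[*D[n]["tcp"][:2],40]).round(1))
def shot(n,cam="wrist"):
    c=camera(cam);c["tcp"]=read_eef_pos();D[n]=c;save("w_"+n,c["frame"]);print(n,c["tcp"].round(2),read_time())
robot.line_to([537.1,-276.3,225],feed=120);robot.dwell(.2)
print("lift",read_ft_force().round(2),read_grip_width())
robot.line_to([632.1,-158.7,225],feed=150);robot.dwell(.3)
shot("h0");shot("hs","scene");shot("ht","top");print(read_ft_force().round(2))
pickle.dump(D,open("D.pkl","wb"))
C=np.zeros((600,800,3),np.uint8)
C[:400,:640]=D["h0"]["frame"]
save("h",C[:400,:640])
save("h2",np.hstack([crop(D["hs"]["frame"],240,100,330,200,4),crop(D["ht"]["frame"],190,150,290,250,4)]))
E
```

```text
g0 [313.49 314.5 ] [ 23.5  22.2 306.8]
[ 537.31 -277.01  100.  ] tcp axis z=100 projects [311.7 315.4] z=40 [313.2 247.3]
g1 [317.5  314.51] [ 23.5  22.5 316.6]
[ 537.13 -278.53  100.  ] tcp axis z=100 projects [311.7 315.2] z=40 [313.2 247.2]
lift [-0.05  0.1  -1.94] 17.27878647352859
h0 [ 631.96 -159.03  225.05] 12.375
hs [ 631.99 -158.96  225.03] 12.425
ht [ 632.01 -158.88  225.04] 12.475
[ 0.41  0.   -1.11]
```

View pics/h.png

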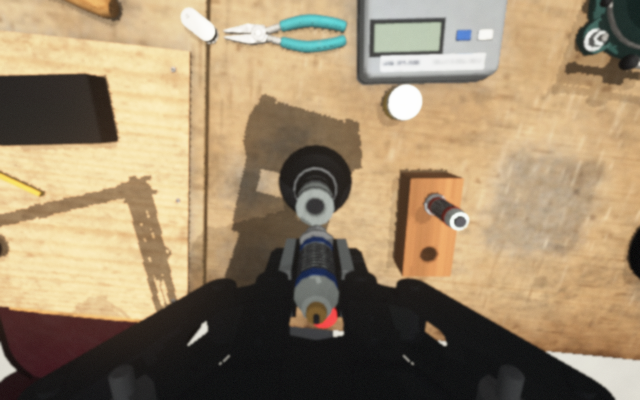

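View pics/h2.png

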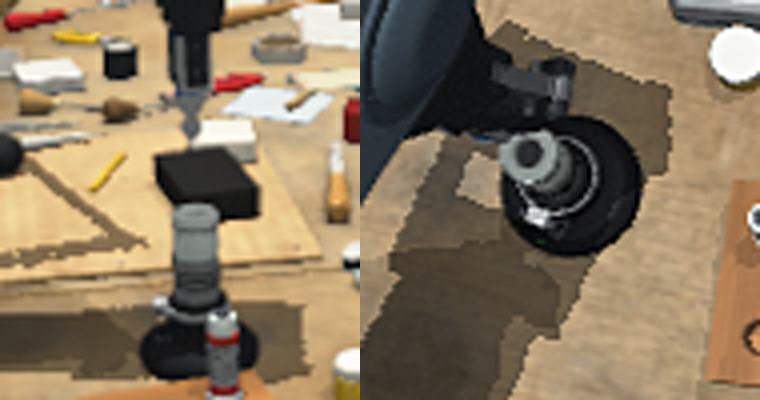

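The hover view shows the mouth at about (316,207), in line with the held head (column about 316 to 317). The rack hole it came from is empty and red still stands at (457,219). Next: the exact hole centroid, then a descent in force-monitored steps.

```bash
python3 - <<'E'
import pickle;from m import *
D=pickle.load(open("D.pkl","rb"))
c=D["h0"]; f=c["frame"].astype(int).mean(2); print(f[207,300:334].astype(int))
for thr in(90,105,120):
    p,s,_=hole(c,316,207,12,thr);print(thr,np.round(p,2),np.round(s,1),onplane(c,*p,112).round(2))
print("pred axis at 112",proj(c,[*c["tcp"][:2],112]).round(2),"at tip160",proj(c,[*c["tcp"][:2],165]).round(2))
# held-head column profile: blue bands symmetric centre
F=c["frame"].astype(int);B=(F[:,:,2]-F[:,:,0]>40)
for v in range(232,290,4):
    u=np.where(B[v,285:350])[0]
    if len(u)>5: print(v,285+u.min(),285+u.max(),285+(u.min()+u.max())/2)
E
```

```text
[174 175 172 165 149 124  88  65  56  53  52  53  52  53  53  51  54  53
  53  55  56  56  63  82 112 141 159 170 178 178 179 178 171 143]
90 [314.68 206.08] [ 17.4  15.6 214.2] [ 632.9  -159.82  112.  ]
105 [314.71 206.15] [ 18.2  16.5 239.2] [ 632.84 -159.83  112.  ]
120 [314.7  206.26] [ 19.2  17.5 265. ] [ 632.74 -159.81  112.  ]
pred axis at 112 [313.91 207.3 ] at tip160 [313.37 230.55]
240 307 324 315.5
272 303 327 315.0
276 300 332 316.0
```

The mouth sits about 0.5 mm to +y of the present TCP, after the bias correction. I'll move to (632.4, -158.5), then go down in steps, reading forces. Expected TCP heights: tip at the mouth 171.5, pins 160 to 157, click 152 to 149, home 146.

```bash
python3 - <<'E'
from plant import *
import numpy as np
x,y=632.4,-158.5
robot.line_to([x,y,190],feed=100);robot.dwell(.3)
f0=np.mean([read_ft_force() for _ in range(1)],0);print("base",f0.round(2),read_eef_pos().round(2),read_wrist_torque().round(3))
for z in [180,175,172,170,168,166,164,162]:
    robot.line_to([x,y,z],feed=40);robot.dwell(.1)
    f=read_ft_force()-f0;print(z,read_eef_pos().round(2),f.round(2),read_wrist_torque().round(3),round(read_time(),2))
    if abs(f[2])>8 or np.hypot(*f[:2])>8: print("stop");break
E
```

```text
base [ 1.13  0.09 -0.91] [ 632.72 -158.66  190.74] [ 0.001 -0.022 -0.   ]
180 [ 632.42 -158.53  179.96] [-0.59  0.67 -0.7 ] [ 0.025  0.045 -0.029] 13.78
175 [ 632.38 -158.5   174.93] [-1.52  0.58 -0.41] [-0.006  0.008  0.016] 14.15
172 [ 632.39 -158.52  171.99] [-1.12  0.27 -0.15] [-0.018 -0.016 -0.016] 14.5
170 [ 632.39 -158.47  169.96] [-1.66  0.01 -0.39] [-0.068  0.022  0.065] 14.85
168 [ 632.37 -158.47  167.93] [-0.82  0.05 -0.11] [ 0.033 -0.006 -0.012] 15.2
166 [ 632.37 -158.48  165.93] [-1.47  0.22 -0.07] [-0.023  0.009 -0.02 ] 15.55
164 [ 632.36 -158.5   163.9 ] [-1.29  0.45 -0.5 ] [ 0.005  0.02  -0.028] 15.9
162 [ 632.42 -158.51  161.98] [-1.27 -0.09 -0.83] [-0.022 -0.03  -0.015] 16.25
```

There was no lateral contact with the shank 9 to 10 mm into the bore, so alignment is good. I'll continue through the pins in 0.7 mm steps.

```bash
python3 - <<'E'
from plant import *
import numpy as np
x,y=632.4,-158.5
f0=np.array([-.1,.3,-1.4])
for z in np.arange(161,146.4,-.7):
    robot.line_to([x,y,z],feed=20);robot.dwell(.08)
    f=np.mean([read_ft_force() for _ in range(3)],0)-f0;e=read_eef_pos();print(round(z,1),e.round(2),f.round(2),read_wrist_torque().round(2),round(read_time(),2))
    if abs(f[2])>20 or np.hypot(*f[:2])>8: print("stop");break
E
```

```text
161.0 [ 632.4  -158.51  160.99] [-0.04  0.96  0.79] [ 0.03 -0.03 -0.01] 16.58
160.3 [ 632.38 -158.48  160.29] [ 0.79 -0.61 -0.37] [ 0.04 -0.01 -0.01] 16.92
159.6 [ 632.38 -158.36  159.61] [0.42 0.26 1.02] [ 0.26  0.15 -0.  ] 17.25
158.9 [ 632.42 -158.41  159.06] [-0.93  1.46  3.09] [ 0.35  0.21 -0.02] 17.58
158.2 [ 632.59 -158.59  158.5 ] [0.18 1.5  3.63] [ 0.32  0.21 -0.02] 17.92
157.5 [ 632.65 -158.71  157.91] [-0.58  1.02  6.42] [ 0.31  0.26 -0.  ] 18.25
156.8 [ 632.68 -158.66  157.2 ] [-0.59  1.65  6.59] [ 0.3   0.16 -0.03] 18.58
156.1 [ 632.63 -158.69  156.38] [-1.33  1.04  5.61] [ 0.21  0.08 -0.05] 18.92
155.4 [ 632.27 -158.64  154.94] [ 0.51 -1.27  5.78] [-0.12 -0.17 -0.02] 19.25
154.7 [ 632.52 -158.65  154.84] [ 0.95 -1.26  4.4 ] [-0.04 -0.04 -0.04] 19.58
154.0 [ 632.19 -158.4   153.59] [ 0.23 -0.34  2.36] [-0.07 -0.03  0.01] 19.92
153.3 [ 631.49 -157.82  150.33] [  5.87  -0.98 -13.88] [-0.14 -1.18  0.01] 20.25
152.6 [ 631.43 -157.98  149.99] [  5.29  -0.63 -13.49] [-0.09 -1.03  0.01] 20.58
151.9 [ 631.49 -158.05  150.1 ] [  3.73  -0.05 -17.05] [ 0.01 -0.95  0.01] 20.92
151.2 [ 631.64 -158.12  150.19] [  4.16  -1.26 -17.23] [ 0.09 -0.64  0.07] 21.25
150.5 [ 632.42 -158.74  150.84] [  1.76   0.12 -17.2 ] [ 0.11 -0.25  0.05] 21.58
149.8 [ 632.32 -158.51  150.03] [ 1.000e-02  2.100e-01 -1.322e+01] [ 0.14 -0.02 -0.04] 21.92
149.1 [ 632.59 -158.61  149.77] [-1.44  0.3  -7.62] [0.19 0.37 0.03] 22.25
148.4 [ 632.82 -158.53  149.35] [-2.89  1.87 -2.14] [ 0.4   0.58 -0.03] 22.58
147.7 [ 632.85 -158.63  148.57] [-2.92  2.86  0.71] [0.53 0.65 0.02] 22.92
147.0 [ 632.71 -158.62  147.21] [-1.94  1.61  0.41] [ 0.44  0.33 -0.03] 23.25
```

The head clicked through at TCP about 153.6, and the catch then held it against the arm (17 N at most). It is now inside the free play. I'll press on until the flange firmly seats.

```bash
python3 - <<'E'
from plant import *
import numpy as np
x,y=632.4,-158.5
f0=np.array([-.1,.3,-1.4])
for z in np.arange(146.6,143,-.4):
    robot.line_to([x,y,z],feed=20);robot.dwell(.1)
    f=np.mean([read_ft_force() for _ in range(3)],0)-f0;e=read_eef_pos();print(round(z,1),e.round(2),f.round(2),read_wrist_torque().round(2),round(read_time(),2))
    if abs(f[2])>9 or np.hypot(*f[:2])>8: print("stop");break
print(read_grip_width())
E
```

```text
146.6 [ 632.63 -158.63  146.68] [-0.24  2.62  0.33] [0.34 0.1  0.01] 23.6
146.2 [ 632.53 -158.62  146.26] [-0.9   0.76 -0.04] [ 0.27  0.1  -0.01] 23.95
145.8 [ 632.55 -158.62  146.18] [-0.89  0.91  3.61] [0.3  0.32 0.01] 24.3
145.4 [ 632.61 -158.66  146.18] [-2.84  2.83  6.45] [0.33 0.57 0.03] 24.65
145.0 [ 632.64 -158.66  146.19] [-4.75  1.45  8.55] [ 0.43  0.71 -0.02] 25.0
144.6 [ 632.63 -158.64  146.15] [-5.31  1.86 10.1 ] [ 0.5   0.91 -0.  ] 25.35
stop
17.39530604290239
```

Seated: z stopped at TCP 146.17 (146 predicted), with 10 N down held and the grip unslipped. I'll take a quick picture, then pull with feedback to about 10 N.

```bash
python3 - <<'E'
from plant import *
from h import *
x,y=632.4,-158.5
c=camera("wrist");save("home",crop(c["frame"],230,150,410,340,3))
f0=np.array([-.1,.3,-1.4])
def rd(n=5,dt=.02):
    a=[];
    for _ in range(n): robot.dwell(dt);a.append(read_ft_force())
    return np.mean(a,0)-f0
z=146.2
robot.line_to([x,y,147.6],feed=10);print(rd().round(2),read_eef_pos().round(2))
z=147.6;held=0;last=None
while read_time()<42:
    step=.25 if held==0 and (last is None or last>-4) else None
    if step is None: step=float(np.clip((10+last)*.04,-.15,.15))
    z+=step
    z=min(z,152)
    robot.line_to([x,y,z],feed=15);f=rd();last=f[2];t=read_time()
    print(round(z,2),read_eef_pos().round(2),f.round(1),round(t,2))
    if f[2]<-16: z-=.6
    if -12<f[2]<-8:
        if held==0: held=t
        elif t-held>1.8: break
    else: held=0
print(read_time())
E
```

```text
[ 0.18 -0.06  0.32] [ 632.34 -158.57  147.2 ]
147.85 [ 632.39 -158.52  147.79] [-0.2  0.2  0.4] 26.27
148.1 [ 632.43 -158.54  148.14] [-0.  -0.2 -0.1] 26.6
148.35 [ 632.41 -158.51  148.36] [ 0.6 -0.   0.1] 26.93
148.6 [ 632.42 -158.5   148.65] [ 0.1 -0.1 -0.3] 27.27
148.85 [ 632.41 -158.5   148.85] [ 0.2 -0.6  0.4] 27.6
149.1 [ 632.35 -158.46  149.01] [ 0.1  0.4 -0.1] 27.93
149.35 [ 632.29 -158.43  149.19] [ 0.3 -0.2 -0.9] 28.27
149.6 [ 632.24 -158.38  149.34] [-0.1  0.2 -1.8] 28.6
149.85 [ 632.19 -158.39  149.5 ] [ 0.3  0.2 -3.8] 28.93
150.1 [ 632.15 -158.35  149.64] [ 0.6  0.3 -6.1] 29.27
150.25 [ 632.12 -158.34  149.71] [ 0.6  0.5 -8. ] 29.6
150.33 [ 632.1  -158.35  149.82] [ 0.7  0.4 -9.7] 29.93
150.34 [ 632.1  -158.34  149.87] [  0.7   0.9 -11.7] 30.27
150.27 [ 632.18 -158.38  149.96] [  0.7   0.7 -12.2] 30.6
150.19 [ 632.27 -158.51  149.96] [  0.7   0.5 -13.4] 30.93
150.05 [ 632.32 -158.51  149.99] [ -0.4   0.3 -12.7] 31.27
149.94 [ 632.38 -158.55  149.98] [ -0.2  -0.2 -12.7] 31.6
149.83 [ 632.43 -158.55  149.94] [ -0.6   0.  -11.3] 31.93
149.78 [ 632.42 -158.55  149.86] [ -0.8   0.  -11. ] 32.27
149.74 [ 632.44 -158.53  149.87] [ -0.7   0.2 -10.3] 32.6
149.73 [ 632.46 -158.54  149.83] [ -1.2  -0.1 -10.3] 32.93
149.72 [ 632.48 -158.51  149.87] [-1.2 -0.2 -9. ] 33.27
149.76 [ 632.48 -158.54  149.85] [-0.5 -0.5 -9.1] 33.6
149.79 [ 632.46 -158.51  149.83] [-1.  -0.7 -9.6] 33.93
33.9333
```

View pics/home.png

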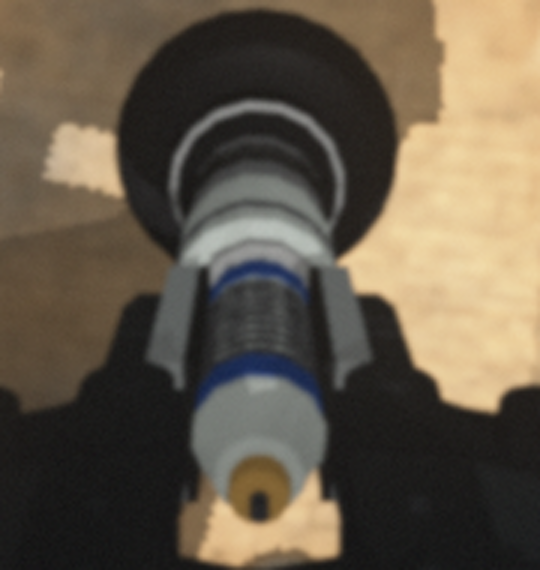

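The picture at home shows the flange on the collar, upright between the pads. The pull held at 9 to 11 N for about 2 s, with the head stopped by the catch 3.7 mm up. I'll lower it back to home, relax the force, open, retreat straight up, and look.

```bash
python3 - <<'E'
from plant import *
from h import *
x,y=632.4,-158.5
f0=np.array([-.1,.3,-1.4])
robot.line_to([x,y,147.5],feed=15);robot.line_to([x,y,146.2],feed=10);robot.dwell(.3)
f=read_ft_force()-f0;print(f.round(1),read_eef_pos().round(2))
if f[2]<1: robot.line_to([x,y,145.9],feed=10);robot.dwell(.2);print((read_ft_force()-f0).round(1),read_eef_pos().round(2))
open_jaws();robot.dwell(.2);print(read_grip_width(),read_ft_force().round(1),read_eef_pos().round(2))
robot.line_to([x,y,250],feed=120);robot.dwell(.3)
c=camera("wrist");s=camera("scene")
save("end",np.hstack([crop(c["frame"],220,120,480,300,2)[:360,:520],crop(s["frame"],250,120,320,210,4)[:360]]));print(read_eef_pos().round(1),read_time())
E
```

```text
[-1.8  2.2  1.1] [ 632.73 -158.61  146.47]
85.51833241022466 [ 0.4  0.4 -0.3] [ 632.39 -158.47  146.16]
[ 632.3 -158.5  249.7] 37.1
```

View pics/end.png

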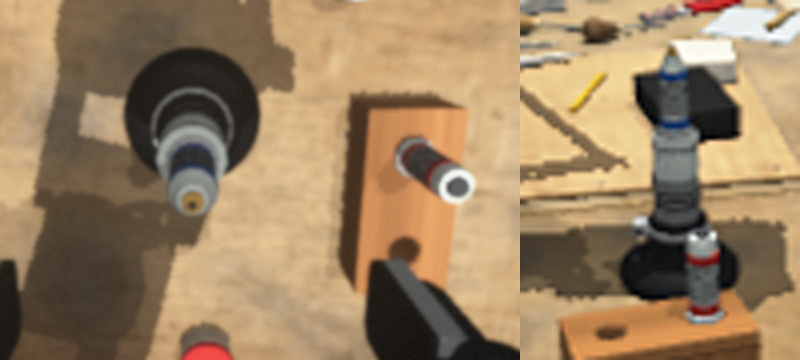

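The picture shows the blue head standing upright in the collar (nose at crop (193,203)), with red still in its hole (455,187). I'll make one quick height check of the nose from two wrist positions, then hand in.

```bash
python3 - <<'E'
from plant import *
from m import *
print(read_time())
a=camera("wrist");p,s=gold(a,220+193/2,120+203/2,9);print(p,s)
robot.line_to([632.4-60,-158.5,250],feed=100);robot.dwell(.3)
b=camera("wrist");g=proj(b,onplane(a,*p,172));print(g)
pb,sb=gold(b,*g,9);print(pb,sb)
X,r=tri([ray(a,*p),ray(b,*pb)]);print("tip",X.round(1),np.round(r,2),onplane(a,*p,172).round(1),onplane(b,*pb,172).round(1),read_time(),read_ft_force().round(1))
save("fin",np.hstack([crop(a["frame"],int(p[0])-40,int(p[1])-60,int(p[0])+40,int(p[1])+40,4),crop(b["frame"],int(g[0])-40,int(g[1])-60,int(g[0])+40,int(g[1])+40,4)]))
E
```

```text
37.1
(np.float64(316.0016696502341), np.float64(220.3706107133021)) (np.float64(9.625), np.float64(9.375), np.float64(56.734375))
[302.795856   135.20188609]
(np.float64(302.9792426545086), np.float64(136.25758611955422)) (np.float64(10.375), np.float64(11.0), np.float64(77.109375))
tip [ 632.2 -160.1  169.7] [0.01 0.01] [ 633.  -160.2  172. ] [ 632.3 -160.2  172. ] 38.25 [ 0.5  1.  -0.4]
```

View pics/fin.png

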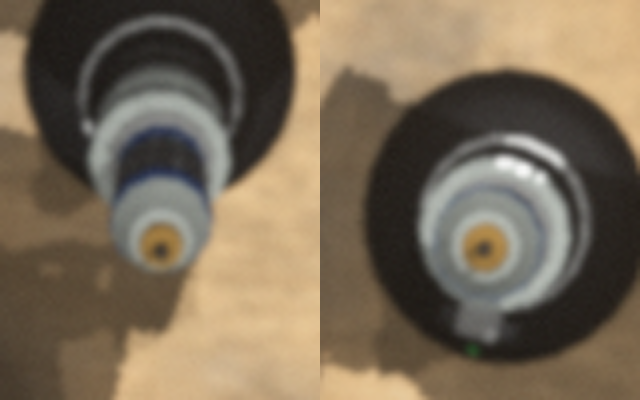

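The nose tip triangulates to (632.2, -160.1, 169.7). That agrees with the mouth at (632.1, -160.0) and the expected height of 172 for a head at home, to within measuring error. The head is upright and concentric with the collar, and the gripper is clear, so I'm handing in.

```bash
python3 -c "
from plant import *
print(robot.finish_job(),read_time())"
```

```text
the job is handed in; nothing more can be done
the job is handed in; nothing more can be done
```

The blue head is in the coupling of the small tool, pressed home and released. I handed the job in at about 38 s; it reports no verdict.

- **Pressing home:** The catch clicked with the head about 7.5 mm above home, a little earlier than the 3 to 6 mm given. I then pressed on with about 10 N. The arm stopped at TCP 146.2 mm against 146 predicted, so the head did not slip in the grip.
- **Pull test:** After the home press the head stayed within 7 to 13.4 N of pull for about 4 s, the last 1.7 s at 9 to 11 N. It was held by the catch about 3.7 mm up.
- **Release:** I lowered the head back until it was about 0.3 mm from the seated height, let go there, and backed straight up.
- **Last look:** The head stood upright and centred on the collar, and the red head was still in its hole. I did not look at the jars and pliers again at the end, but the arm never went near them.

Three checks were off or disagreed:

- **Pull before home:** Right after the click, before the head was home, my slow steps let the arm pull on the catch with up to about 17 N. That is under the 20 N limit.
- **Nose height:** The final two-view height of the nose was 169.7 mm against 172 expected. I put this down to camera error, since the force and position readings agree with home.
- **Camera bias:** The wrist camera was off sideways by about 1.3 mm. I found this when the gripper closed and corrected for it.

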